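# Unclamp two bushings and present the heavier one to the arbor

## Task

Turn both T-knobs of the clamping fixture counter-clockwise to their end stops, so that the clamp arms swing off the two bushings, and leave them open. Then weigh the two look-alike bushings by lifting each in turn a good 4 cm clear of its pocket for a moment, first the left one (as the robot sees it) and then the right one, with the other one standing in its own pocket meanwhile. Finish while holding the heavier one in the gripper, upright and still, centred above the arbor with its underside about 3 cm clear of the arbor's tip, the lighter one standing in its own pocket and the other things on the bench left where they are.

Things in the scene. Friction and masses are not known exactly. Their poses are not given: they have to be found in the camera images.
- fixture: dark iron clamping fixture, fixed: base 170 (x) by 310 (y) by 25 mm high, origin at the centre of its underside. Pockets (52 mm across, 6 mm deep) at x -35 mm, y +80 mm (left) and -80 mm (right) in its frame; T-knob axes, on 28 mm thick posts, at x +40 mm, y +80 mm (left) and -80 mm (right). Its -x side faces the robot, give or take 0.3 rad
- bushing_a_mid (a point): centre (half-way up) of a plain steel bushing, 48 mm diameter, 60 mm tall, 20 mm through bore, upright in a 6 mm deep pocket (centre z 49 mm, top 79 mm). The two look alike, but one weighs 0.25 to 0.35 kg, the other 0.53 to 0.71 kg; which stands in which pocket changes from run to run. A grip of about 50 N carries it
- bushing_b_mid (a point): centre (half-way up) of a plain steel bushing, 48 mm diameter, 60 mm tall, 20 mm through bore, upright in a 6 mm deep pocket (centre z 49 mm, top 79 mm). The two look alike, but one weighs 0.25 to 0.35 kg, the other 0.53 to 0.71 kg; which stands in which pocket changes from run to run. A grip of about 50 N carries it
- left_knob_grip (a point): grip point of the left T-knob, on its vertical axis, 119 mm above the table; x along the black grip bar (56 mm long, 14 mm thick, from 102 to 134 mm above the table). Fixed under the bar is a flat steel clamp arm, 24 mm wide, top 92 mm above the table, that points from the axis along -x, 85 mm long, and turns with the knob
- right_knob_grip (a point): grip point of the right T-knob, on its vertical axis, 119 mm above the table; x along the black grip bar (56 mm long, 14 mm thick, from 102 to 134 mm above the table). Fixed under the bar is a flat steel clamp arm, 24 mm wide, top 92 mm above the table, that points from the axis along -x, 85 mm long, and turns with the knob
- clamp_left (a joint): turn of the left T-knob (rad): 0 = clamp arm straight over the left bushing, 3 mm above it (starts 0 to 0.25); grows counter-clockwise from above to a hard stop at 1.4, arm clear of the bushing. Bar direction = fixture yaw + this value. About 0.1 N m of friction; stays where left
- clamp_right (a joint): turn of the right T-knob (rad): 0 = clamp arm straight over the right bushing, 3 mm above it (starts 0 to 0.25); grows counter-clockwise from above to a hard stop at 1.4, arm clear of the bushing. Bar direction = fixture yaw + this value. About 0.1 N m of friction; stays where left
- arbor_tip (a point): top end, on the axis, of an upright steel arbor: a 17 mm thick shaft on a round foot 90 mm across, fixed to the bench; this tip is 108 mm above the table
- collet: small dark steel collet, 22 mm across, 30 mm tall, standing on the fixture's base half-way between the two pockets; origin at its underside. Leave it alone
- wheel: spare pink grinding wheel, 150 mm across, 12 mm thick, lying beyond the fixture; origin at the centre of its underside. Leave it alone
- wrench: wrench, 170 mm long, lying to the right of the arbor; origin at its underside. Leave it alone
- oil: grey oil bottle, 56 mm across, 130 mm tall, beyond the arbor; origin at its underside. Leave it alone
- brush: bench brush, 180 mm long, lying to the left of the fixture; origin at its underside. Leave it alone
- stone: grey dressing stone, 100 by 25 by 18 mm, lying along the right end of the fixture; origin at its underside. Leave it alone
- cup: dark steel cup, 76 mm across, 55 mm tall, to the left of the fixture; origin at its underside. Leave it alone
Things that resemble listed ones, but are neither listed nor needed, are in the scene too. Leave any pink look-alike of the part that bears arbor_tip alone.

How it is judged:
On the way, in this order (a step that is already met when the one before it is completed fails the run):
1. both T-knobs are turned fully open, to their end stops (value of joint each of clamp_left, clamp_right above 1.28 rad), for 0.2 s.
2. the bushing of the left pocket is held lifted while the right one stands in its pocket (((z of bushing_a_mid in the frame of fixture above 0.074 m and distance of bushing_b_mid from where it was at the start of the episode below 0.008 m and y of bushing_b_mid in the frame of fixture below -0.04 m) or (z of bushing_b_mid in the frame of fixture above 0.074 m and distance of bushing_a_mid from where it was at the start of the episode below 0.008 m and y of bushing_a_mid in the frame of fixture below -0.04 m))), for 0.3 s.
3. the bushing of the right pocket is held lifted while the left one stands in its own pocket again (((z of bushing_a_mid in the frame of fixture above 0.074 m and distance of bushing_b_mid from where it was at the start of the episode below 0.008 m and y of bushing_b_mid in the frame of fixture above 0.04 m) or (z of bushing_b_mid in the frame of fixture above 0.074 m and distance of bushing_a_mid from where it was at the start of the episode below 0.008 m and y of bushing_a_mid in the frame of fixture above 0.04 m))), for 0.3 s.
At the end, for the whole second after the job is handed in: Heavier bushing held by the fingers alone, still, upright (0.15 rad), within 15 mm of the arbor axis, underside 5 to 80 mm above the tip; lighter one (under 4.3 N on its pocket) upright, at rest, released, within 8 mm of its start; knobs within 0.2 rad of their stops; bystanders moved under 30 mm (((horizontal distance between bushing_a_mid and arbor_tip below 0.015 m and z of bushing_a_mid in the frame of arbor_tip between 0.035 and 0.11 m and angle between bushing_a_mid's own z axis and vertical below 0.15 rad and linear speed of each of bushing_a, bushing_b below 0.03 m/s and contact force between bushing_a and the fingers above 1 N and contact force between bushing_a and arbor below 0.1 N and distance of bushing_b_mid from where it was at the start of the episode below 0.008 m and angle between bushing_b_mid's own z axis and vertical below 0.1 rad and contact force between bushing_b and the fingers below 0.1 N and contact force between bushing_b and fixture between 1.5 and 4.3 N) or (horizontal distance between bushing_b_mid and arbor_tip below 0.015 m and z of bushing_b_mid in the frame of arbor_tip between 0.035 and 0.11 m and angle between bushing_b_mid's own z axis and vertical below 0.15 rad and linear speed of each of bushing_b, bushing_a below 0.03 m/s and contact force between bushing_b and the fingers above 1 N and contact force between bushing_b and arbor below 0.1 N and distance of bushing_a_mid from where it was at the start of the episode below 0.008 m and angle between bushing_a_mid's own z axis and vertical below 0.1 rad and contact force between bushing_a and the fingers below 0.1 N and contact force between bushing_a and fixture between 1.5 and 4.3 N)) and value of joint each of clamp_left, clamp_right above 1.2 rad and distance of each of collet, wheel, wrench, oil, brush, stone, cup from where it was at the start of the episode below 0.03 m); the arm keeps its last pose, push and grip.
It fails at once if a bystander is pushed away (30 mm or more) (distance of any of collet, wheel, wrench, oil, brush, stone, cup from where it was at the start of the episode above 0.03 m).
It also fails if it takes over 72 s, if anything falls off the work surface, if the arm or the gripper's body presses on something with over 40 N, if the wrist force passes 120 N, or if a joint passes its speed limit or range.

## Robot

A 7-joint arm with a two-finger parallel gripper is mounted at the origin on the work surface. World frame = base frame: x ahead of the robot, y to its left, z up, the work surface at z = 0. Lengths are in m, angles in rad, forces in N, time in s.
With the tool pointing down it reaches from about 0.425 to 0.925 m from the base axis. Payload 6.8 kg.
Tool frame: the origin (TCP) lies midway between the tips of the shut fingers; the grasp point (between the pads) lies 19 mm behind it; y points along the fingers, z is the direction in which the jaws open and shut, and the axes are right-handed (so a half turn about y gives the same grasp; the last joint's range is limited). The gripper opens to 85 mm and grips with 20 to 120 N. Pads are 22 mm wide; open, the fingers measure 114 mm over their backs; the gripper's body (76 mm by 85 mm) begins 54 mm behind the grasp point. The pads swing forward as they close: fully open they stand 13 mm farther back than shut.
Start: joints at [1.157, 0.477, 0.022, 1.555, -0.011, 1.109, -0.083], TCP at [0.203, -0.644, 0.201] pointing down, gripper open.
Joint ranges: [-2.96, 2.96], [-0.34, 2.1], [-1.41, 1.46], [0.24, 2.44], [-1.37, 4.51], [0.17, 1.92], [-2.96, 2.96]. Speed limits (rad/s): [2.39, 2.39, 3.14, 3.14, 3.14, 3.14, 3.14].

## Interface

Orientations are given as a unit quaternion [w, x, y, z].
In Python, from station import bot gives the robot as it stands. The module is installed in compiled form; this text tells all that it offers.
- The arm moves only by the shell command python3 -m crank 'ROWS' [FORCE]. ROWS is JSON, a list of rows, each an object with "linear": the shift along the tool's x, y, z in m, a list of three; "dr": the turn, a rotation vector about the tool's x, y, z in degrees, a list of three; "hand": the gripper command: -1 is shut, 1 is fully open, values between are in proportion. A call has 1 to 10 rows; each row is the pose to reach, as a shift and turn from the pose commanded when the call began, along the tool's axes at that moment; what a row does not reach only later rows make up. A row lasts 1/12 s, in which the tool goes at most 41.7 mm and 7.16 degrees, less where a joint would pass 70% of its speed; a pose out of reach is approached as far as the arm can. A call with a gripper value outside its range is refused whole. The fingers move at their own pace and stop on an object; FORCE is the grip in N (left out, the last holds). Time passes only in rows, so rows that repeat a pose let the fingers close. It gives the time, the measured TCP pose, the force and the opening at its end, in the units of the state.
- bot.get_obs(): the state, without advancing time (a new reading comes with each control period).
- bot.read_camera(name): name is "side" or "top"; returns the picture (420x560x3 uint8, blue, green, red); there is no depth.
- bot.camera_params(name): a dict with "K" (3x3 intrinsics, pixels), "R" (3x3) and "t" (3): a world point X has camera coordinates R X + t. Camera axes: x right, y down, z forward; pixel columns grow to the right and rows downward; lengths in m; the calibration is good to about 2 mm. A picture is of the moment at which its call begins. camera_params takes no time and is no camera call.
- bot.hand_in(): hands the job in, once; it reports no verdict.
Trained networks look in the newest picture that a camera, given by its name, has taken for a name from the list of things; names that differ only in an ending like _2 or _b are one class to them, and where a whole thing is asked for, a point or a joint stands for the part that bears it (a point fixed in the world has none). Each returns a list of dicts, best first, with "score" (0 to 1); they miss things now and then, are a little off and sometimes report something else, mostly with a low value. They report only what shows in the picture. A call takes as long as a camera call. They do not tell look-alikes from the thing itself.
- bot.search_frame(camera, target): "extent" ([left, top, right, bottom] in pixels, round what is visible of it).
- bot.cut_out(camera, target): "pixels" (420x560 bool, what is visible of it) and "extent" ([left, top, right, bottom] in pixels, round what is visible of it).
- bot.place_of(camera, target): "xy" ([column, row] in pixels: a listed point, or the origin of a listed thing).
The state is a dict: "t": time; "q": joint angles; "joint_vel": joint speeds; "joint_torque": joint torques, N m; "eef_pos": TCP position; "tool_rot": TCP orientation; "contact_force": force on the tool from outside, world axes, zero at the start; "torque": the same for the moment, N m; "gripper_width": opening from 0.0 (shut) to 1.0 (fully open).
Only numpy, scipy, OpenCV 4.12 (cv2) and the standard library are available. Lean on these libraries where they do the work, as an engineer would, in place of code of your own. Each camera call takes 0.05 s, during which the arm holds its last target. There are 200 camera calls.

## Working session

There is one attempt and no reset: what is moved stays moved. The work goes in short steps, Python scripts to look and compute and a shell command to move; the robot and the scene stay as the last step left them, time stands still between calls to the robot, and variables do not carry over. Pictures are saved under pics/ and viewed, about 8 in all and at most 12, crops included, and the job is handed in when it is done.

```bash
mkdir -p pics
cat > h.py <<'E'
import numpy as np, cv2
from station import bot
def ray(cam,px):
    p=bot.camera_params(cam);K,R,t=[np.array(p[k],float) for k in("K","R","t")]
    d=R.T@np.linalg.inv(K)@np.array([px[0],px[1],1.]);return -R.T@t,d
def onz(cam,px,z):
    c,d=ray(cam,px);return c+d*(z-c[2])/d[2]
def proj(cam,X):
    p=bot.camera_params(cam);x=np.array(p["K"])@(np.array(p["R"])@np.array(X)+np.array(p["t"]).ravel());return x[:2]/x[2]
E
python3 - <<'E'
from h import *
np.set_printoptions(precision=4,suppress=True)
ims=[]
for c in("top","side"):
    im=bot.read_camera(c);cv2.imwrite(f"pics/{c}0.png",im);print(c,ray(c,(280,210)))
    for n,z in(("bushing_a_mid",.049),("left_knob_grip",.119),("right_knob_grip",.119),("arbor_tip",.108),("fixture",0),("collet",.025),("oil",0),("wrench",0)):
        for r in bot.place_of(c,n)[:4]: print(c,n,round(r["score"],2),np.array(r["xy"]).round(1),onz(c,r["xy"],z)[:2])
print(bot.get_obs())
E
```

```text
top (array([0.4104, 0.0087, 1.439 ]), array([ 0.0934, -0.0275, -0.9955]))
top bushing_a_mid 0.66 [230.8 232.1] [0.4765 0.1234]
top left_knob_grip 0.53 [225.5 206.2] [0.5496 0.1318]
top right_knob_grip 0.7 [279.5 198.5] [ 0.5682 -0.0273]
top right_knob_grip 0.25 [245.8 160.5] [0.6843 0.0694]
top right_knob_grip 0.2 [363.9 169.5] [ 0.6482 -0.2796]
top arbor_tip 0.98 [339.5 254.7] [ 0.3993 -0.1987]
top arbor_tip 0.89 [420.4 145.9] [ 0.7176 -0.455 ]
top arbor_tip 0.83 [425.2 245.3] [ 0.4201 -0.4515]
top arbor_tip 0.78 [389.8 200.5] [ 0.5551 -0.3545]
top fixture 0.86 [257.3 220.5] [0.5136 0.0423]
top collet 0.53 [263.  231.2] [0.4779 0.0246]
top oil 0.56 [280.5 198.3] [ 0.583  -0.0338]
top wrench 0.56 [422.3 197.9] [ 0.5726 -0.4886]
side (array([-0.6502,  0.5541,  1.0978]), array([ 0.7352, -0.3057, -0.6053]))
side bushing_a_mid 0.82 [271.2 247.8] [0.4647 0.1176]
side left_knob_grip 0.9 [259.4 214.8] [0.54   0.1247]
side right_knob_grip 0.71 [302.  199.9] [ 0.5606 -0.0221]
side arbor_tip 0.97 [403.9 207.8] [ 0.4204 -0.2996]
side arbor_tip 0.85 [394.9 178.9] [ 0.5661 -0.3589]
side arbor_tip
[... 173 characters left out ...]
712 0.0527]
side oil 0.92 [359.4 196.1] [ 0.6533 -0.2861]
side oil 0.68 [165.2 319.8] [0.3563 0.4603]
side oil 0.29 [150.4 272.3] [0.5493 0.4595]
side wrench 0.45 [419.8 196.2] [ 0.5736 -0.4811]
{'t': 0.9, 'q': array([ 1.1569,  0.477 ,  0.0224,  1.5554, -0.0115,  1.1093, -0.0831]), 'joint_vel': array([ 0.0005,  0.0003,  0.0002, -0.0026,  0.0008, -0.0003, -0.0004]), 'joint_torque': array([  0.0008, -59.6301,   1.6066, -28.1543,   0.0124,   0.0015,
         0.    ]), 'eef_pos': array([ 0.2032, -0.6437,  0.2009]), 'tool_rot': array([ 0.1077, -0.1077,  0.6989, -0.6988]), 'contact_force': array([0.277 , 0.1027, 0.1927]), 'torque': array([0.0186, 0.0181, 0.0447]), 'gripper_width': 1.0001216956134}
```

View pics/top0.png

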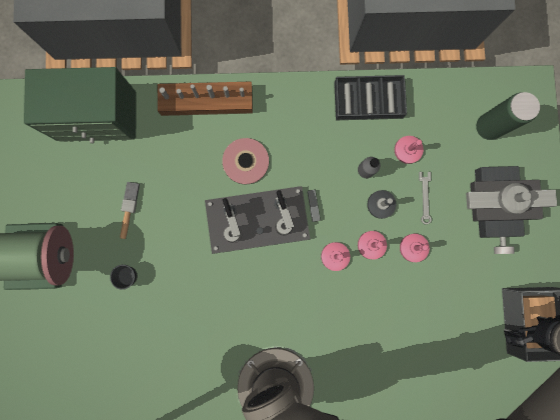

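View pics/side0.png

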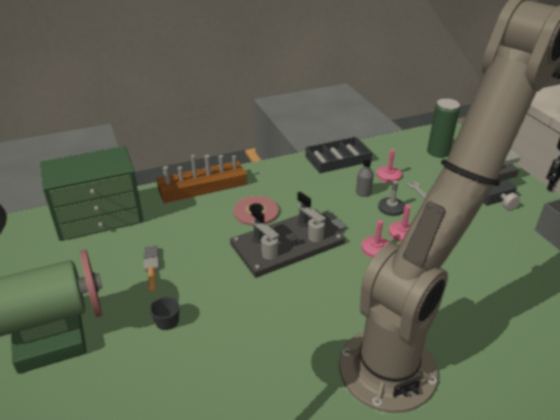

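Run:
```python
import cv2,numpy as np
a=cv2.imread("pics/top0.png");s=cv2.imread("pics/side0.png")
c1=cv2.resize(a[180:260,195:325],(780,480),interpolation=cv2.INTER_CUBIC)
c2=cv2.resize(a[135:270,320:450],None,fx=2.5,fy=2.5,interpolation=3)
cv2.imwrite("pics/c1.png",c1)
c3=cv2.resize(s[160:270,220:430],(800,419),interpolation=3);cv2.imwrite("pics/c3.png",c3)
```

```text
(no output)
```

View pics/c1.png

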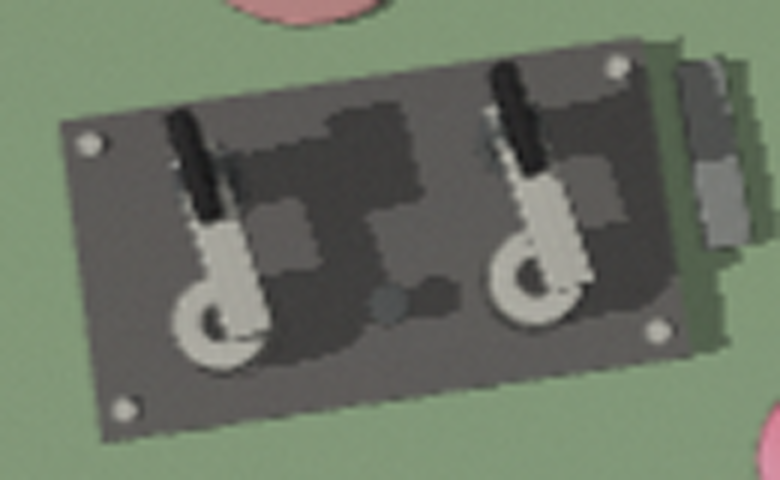

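View pics/c3.png

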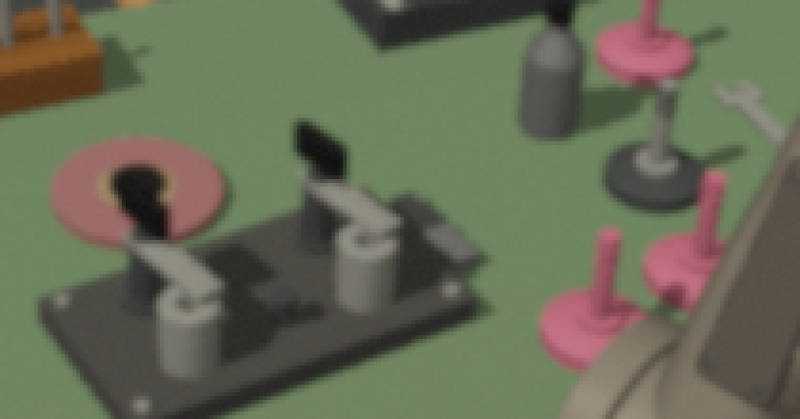

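Run:
```python
from h import *
np.set_printoptions(precision=4,suppress=True)
f=lambda x,y:((x+.5)/6-.5+195,(y+.5)/6-.5+180)
P=np.array([onz("top",f(*p),.025)[:2] for p in((60,122),(643,40),(102,441),(690,355))])
L=np.array([(.085,.155),(.085,-.155),(-.085,.155),(-.085,-.155)])
def fit(L,P):
    H=(L-L.mean(0)).T@(P-P.mean(0));yaw=np.arctan2(H[0,1]-H[1,0],H[0,0]+H[1,1]);R=np.array([[np.cos(yaw),-np.sin(yaw)],[np.sin(yaw),np.cos(yaw)]])
    return yaw,P.mean(0)-R@L.mean(0),R
yaw,o,R=fit(L,P);print("yaw",yaw,"o",o,"res",P-(L@R.T+o))
for n,l in(("pocketL",(-.035,.08)),("pocketR",(-.035,-.08)),("knobL",(.04,.08)),("knobR",(.04,-.08))):print(n,R@l+o)
for n,a,b in(("L",(180,110),(210,222)),("R",(505,62),(538,175))):
    A,B=onz("top",f(*a),.134)[:2],onz("top",f(*b),.134)[:2];d=A-B;print(n,"mid",(A+B)/2,"len",np.hypot(*d),"ang",np.arctan2(d[1],d[0])-yaw)
for n,c in(("L",(222,324)),("R",(535,279))):print("bush top",n,onz("top",f(*c),.079)[:2])
# arbor triangulate
A=[];b=[]
for c,px in(("top",(389.8,200.5)),("side",(394.9,178.9))):
    C,d=ray(c,px);d/=np.linalg.norm(d);M=np.eye(3)-np.outer(d,d);A.append(M);b.append(M@C)
print("arbor",np.linalg.lstsq(np.vstack(A),np.hstack(b),rcond=None)[0])
from scipy.spatial.transform import Rotation as Ro
q=bot.get_obs()["tool_rot"];print(Ro.from_quat(q[[1,2,3,0]]).as_matrix())
```

```text
yaw 0.11666734487126 o [0.5155 0.0427] res [[-0.0008 -0.0004]
 [-0.0014  0.    ]
 [ 0.0009 -0.0005]
 [ 0.0013  0.0009]]
pocketL [0.4715 0.1181]
pocketR [ 0.4901 -0.0408]
knobL [0.546  0.1269]
knobR [ 0.5646 -0.0321]
L mid [0.5449 0.1259] len 0.056479642432238235 ang 0.1264098449477527
R mid [ 0.5639 -0.0326] len 0.05736541989690751 ang 0.13712728225553866
bush top L [0.4706 0.1186]
bush top R [ 0.4891 -0.0388]
arbor [ 0.5545 -0.3512  0.1172]
[[-0.9536  0.      0.3011]
 [-0.3011  0.     -0.9536]
 [-0.     -1.     -0.    ]]
```

Both views agree. There are five arbor-like parts in the top view: pink ones at (336,256), (373,244), (415,247) and (409,149), and one with a dark foot and steel shaft at (382,204), tip (390,200). The steel one fits "steel arbor", and the oil bottle stands beyond it. In the crop it is clearly the only one that isn't pink. The fixture fit is good to about 1 mm, with yaw 0.117 and knobs at about 0.13 rad.

I'll go to the left knob first.

```bash
cat >> h.py <<'E'
from scipy.spatial.transform import Rotation as Ro
def go(x,y,z,yawdeg):
    "rows needed: linear in tool axes, dr about tool (tool kept pointing down, jaw axis at yawdeg)"
    o=bot.get_obs();q=o["tool_rot"];R=Ro.from_quat(q[[1,2,3,0]]).as_matrix()
    w=np.radians(yawdeg);Z=np.array([np.cos(w),np.sin(w),0]);Y=np.array([0,0,-1.]);T=np.c_[np.cross(Y,Z),Y,Z]
    print("linear",(R.T@(np.array([x,y,z])-o["eef_pos"])).round(4),"dr",np.degrees(Ro.from_matrix(R.T@T).as_rotvec()).round(2),"pos",o["eef_pos"].round(4),"yaw",np.degrees(np.arctan2(R[1,2],R[0,2])).round(2),"q1,q7",o["q"][[0,6]].round(2),"F",o["contact_force"].round(2),"w",round(o["gripper_width"],3),"t",round(o["t"],2))
E
python3 -m crank '[{"linear":[-0.28,0.01,-0.316],"dr":[0,2,0],"hand":1},{"linear":[-0.28,0.01,-0.316],"dr":[0,2,0],"hand":1},{"linear":[-0.28,0.01,-0.316],"dr":[0,2,0],"hand":1},{"linear":[-0.28,0.01,-0.316],"dr":[0,2,0],"hand":1},{"linear":[-0.28,0.01,-0.316],"dr":[0,2,0],"hand":1},{"linear":[-0.28,0.01,-0.316],"dr":[0,2,0],"hand":1},{"linear":[-0.28,0.01,-0.316],"dr":[0,2,0],"hand":1},{"linear":[-0.28,0.01,-0.316],"dr":[0,2,0],"hand":1},{"linear":[-0.28,0.01,-0.316],"dr":[0,2,0],"hand":1},{"linear":[-0.28,0.01,-0.316],"dr":[0,2,0],"hand":1}]' 50
python3 -c "
from h import *
go(.5455,.1265,.18,-76.1)"
```

```text
t: 1.73
eef_pos: [0.3733, -0.2615, 0.1914]
tool_rot: [-0.096, 0.095, -0.7, 0.701]
contact_force: [1.0, -0.5, 0.2]
gripper_width: 1.0
linear [-0.2697  0.0113 -0.3278] dr [-0.05  1.61 -0.03] pos [ 0.3733 -0.2615  0.1914] yaw -74.5 q1,q7 [ 0.65 -0.86] F [ 0.99 -0.5   0.16] w 1.0 t 1.73
```

```bash
python3 -m crank '[{"linear":[-0.27,0.011,-0.328],"dr":[0,1.6,0],"hand":1},{"linear":[-0.27,0.011,-0.328],"dr":[0,1.6,0],"hand":1},{"linear":[-0.27,0.011,-0.328],"dr":[0,1.6,0],"hand":1},{"linear":[-0.27,0.011,-0.328],"dr":[0,1.6,0],"hand":1},{"linear":[-0.27,0.011,-0.328],"dr":[0,1.6,0],"hand":1},{"linear":[-0.27,0.011,-0.328],"dr":[0,1.6,0],"hand":1},{"linear":[-0.27,0.011,-0.328],"dr":[0,1.6,0],"hand":1},{"linear":[-0.27,0.011,-0.328],"dr":[0,1.6,0],"hand":1},{"linear":[-0.27,0.011,-0.328],"dr":[0,1.6,0],"hand":1},{"linear":[-0.27,0.011,-0.328],"dr":[0,1.6,0],"hand":1}]'
python3 -c "
from h import *
go(.5455,.1265,.104,-76.1);print(bot.get_obs()['q'])"
```

```text
t: 2.57
eef_pos: [0.5425, 0.1193, 0.1804]
tool_rot: [-0.086, 0.085, -0.702, 0.702]
contact_force: [0.4, -0.2, -0.6]
gripper_width: 1.0
linear [-0.0046  0.0764 -0.0063] dr [-0.01 -0.   -0.03] pos [0.5425 0.1193 0.1804] yaw -76.1 q1,q7 [ 0.04 -1.82] F [ 0.44 -0.21 -0.58] w 1.0 t 2.57
[ 0.03898523  0.33920666 -0.45344038  1.84207819  0.17463563  0.99882192
 -1.81517933]
```

```bash
python3 -m crank '[{"linear":[0,0,0],"dr":[0,0,0],"hand":1},{"linear":[0,0,0],"dr":[0,0,0],"hand":1}]'
python3 -c "
from h import *
go(.5455,.1265,.104,-76.1);bot.read_camera('top');bot.read_camera('side')
for c in('top','side'):
  for r in bot.place_of(c,'left_knob_grip')[:2]:print(c,r['score'],onz(c,r['xy'],.119))"
```

```text
t: 2.73
eef_pos: [0.542, 0.1206, 0.1802]
tool_rot: [0.087, -0.087, 0.702, -0.701]
contact_force: [-0.1, -0.7, -0.4]
gripper_width: 0.999
linear [-0.0048  0.0762 -0.0048] dr [ 0.08  0.3  -0.02] pos [0.542  0.1206 0.1802] yaw -75.8 q1,q7 [ 0.04 -1.81] F [-0.11 -0.71 -0.37] w 0.999 t 2.73
side 0.68 [0.54075474 0.12908673 0.119     ]
```

Commands and measurements agree once settled. Next: correct sideways, descend, grip the left knob at 30 N and turn it.

```bash
python3 -m crank '[{"linear":[-0.005,0.01,-0.005],"dr":[0,0.3,0],"hand":0.6},{"linear":[-0.005,0.04,-0.005],"dr":[0,0.3,0],"hand":0.6},{"linear":[-0.005,0.06,-0.005],"dr":[0,0.3,0],"hand":0.6},{"linear":[-0.005,0.076,-0.005],"dr":[0,0.3,0],"hand":0.6},{"linear":[-0.005,0.076,-0.005],"dr":[0,0.3,0],"hand":0.3},{"linear":[-0.005,0.076,-0.005],"dr":[0,0.3,0],"hand":-0.2},{"linear":[-0.005,0.076,-0.005],"dr":[0,0.3,0],"hand":-1},{"linear":[-0.005,0.076,-0.005],"dr":[0,0.3,0],"hand":-1},{"linear":[-0.005,0.076,-0.005],"dr":[0,0.3,0],"hand":-1},{"linear":[-0.005,0.076,-0.005],"dr":[0,0.3,0],"hand":-1}]' 30
python3 -m crank '[{"linear":[0,0,0],"dr":[0,0,0],"hand":-1},{"linear":[0,0,0],"dr":[0,0,0],"hand":-1},{"linear":[0,0,0],"dr":[0,0,0],"hand":-1},{"linear":[0,0,0],"dr":[0,0,0],"hand":-1}]'
python3 -c "
from h import *
go(.5455,.1265,.104,-76.1);im=bot.read_camera('side')
cv2.imwrite('pics/s1.png',cv2.resize(im[150:290,200:360],None,fx=4,fy=4,interpolation=3))"
```

```text
t: 3.77
eef_pos: [0.5461, 0.1236, 0.1052]
tool_rot: [0.084, -0.083, 0.702, -0.702]
contact_force: [-0.3, 0.6, 0.2]
gripper_width: 0.001
t: 4.1
eef_pos: [0.5455, 0.1235, 0.1043]
tool_rot: [-0.084, 0.084, -0.702, 0.702]
contact_force: [0.4, -0.6, -0.3]
gripper_width: -0.004
linear [-0.0007  0.0003 -0.0029] dr [-0.   -0.28 -0.01] pos [0.5455 0.1235 0.1043] yaw -76.38 q1,q7 [ 0.01 -1.88] F [ 0.4  -0.65 -0.34] w -0.004 t 4.1
```

View pics/s1.png

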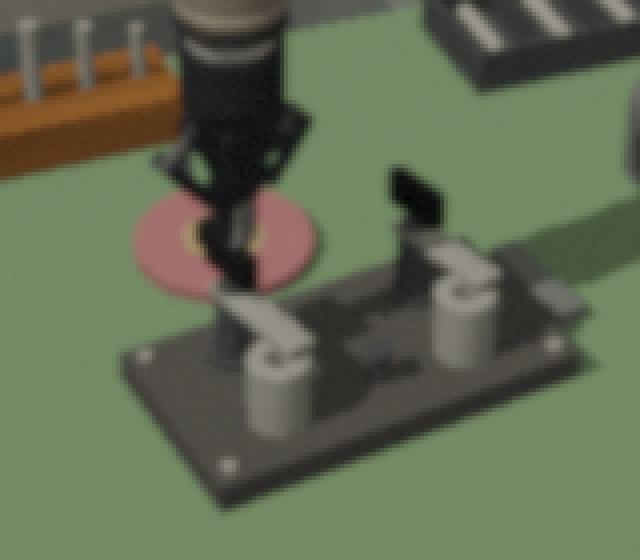

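Run:
```python
from h import *
o=bot.get_obs();p=o["eef_pos"]
f=lambda q:((q-[200,150])*4).round(0)
print("tcp",f(proj("side",p)),"40mm up",f(proj("side",p+[0,0,.04])),"150 up",f(proj("side",p+[0,0,.15])))
R=np.array([[np.cos(.243),-np.sin(.243)],[np.sin(.243),np.cos(.243)]])
for e in(-.028,0,.028):
    xy=np.array([.5455,.1265])+R@[e,0];print("bar top",e,f(proj("side",[*xy,.134])),"bot",f(proj("side",[*xy,.102])))
im=bot.read_camera('top');q=proj("top",p);print(q)
cv2.imwrite('pics/t1.png',cv2.resize(im[170:260,190:320],None,fx=6,fy=6,interpolation=3))
```

```text
tcp [237. 270.] 40mm up [236. 227.] 150 up [233. 102.]
bar top -0.028 [254. 258.] bot [255. 293.]
bar top 0 [232. 239.] bot [233. 274.]
bar top 0.028 [211. 221.] bot [212. 255.]
[228.80707757 208.02458601]
```

View pics/t1.png

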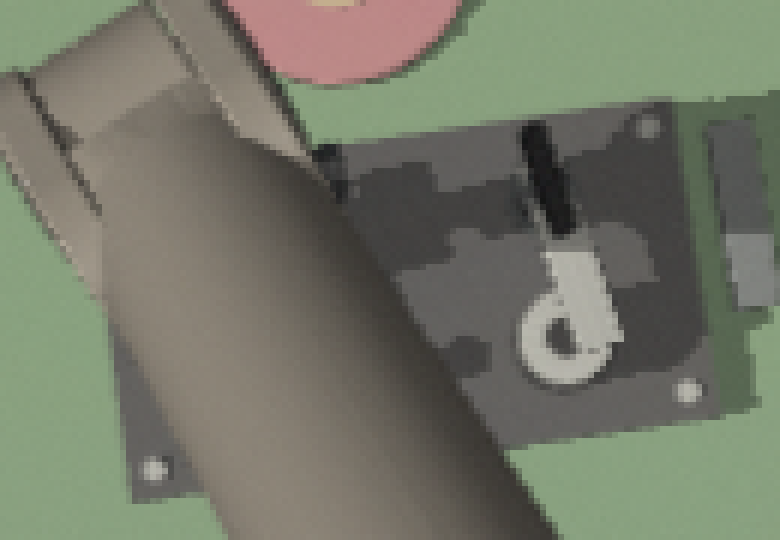

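The gripper reads fully shut, yet both the kinematics and the cameras put the bar between the fingers. A small 21° test turn, followed by a look, will settle it.

```bash
python3 -m crank '[{"linear":[0,0,0],"dr":[0,-7,0],"hand":-1},{"linear":[0,0,0],"dr":[0,-14,0],"hand":-1},{"linear":[0,0,0],"dr":[0,-21,0],"hand":-1},{"linear":[0,0,0],"dr":[0,-21,0],"hand":-1},{"linear":[0,0,0],"dr":[0,-21,0],"hand":-1}]'
python3 -c "
from h import *
go(.5455,.1265,.104,-50);print(bot.get_obs()['torque']);im=bot.read_camera('side')
cv2.imwrite('pics/s2.png',cv2.resize(im[180:270,220:320],None,fx=6,fy=6,interpolation=3))"
```

```text
t: 4.62
eef_pos: [0.5454, 0.1234, 0.1042]
tool_rot: [0.209, -0.209, 0.676, -0.675]
contact_force: [0.1, -0.6, -0.2]
gripper_width: 0.0
linear [-0.0018  0.0002 -0.0025] dr [ 0.02 -5.6   0.  ] pos [0.5454 0.1234 0.1042] yaw -55.6 q1,q7 [ 0.07 -1.56] F [ 0.06 -0.55 -0.23] w 0.0 t 4.62
[0.00164661 0.06256649 0.02609651]
```

View pics/s2.png

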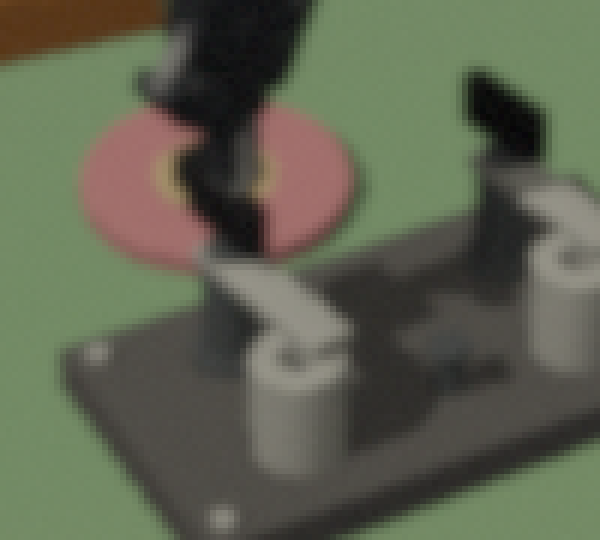

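The knob didn't turn, so the fingers shut beside or above the bar. I'll raise the tool and check the real fingertip position against the predicted TCP in both cameras, in one composite picture.

```bash
python3 -m crank '[{"linear":[0,-0.04,0],"dr":[0,0,0],"hand":-1},{"linear":[0,-0.07,0],"dr":[0,0,0],"hand":-1},{"linear":[-0.04,-0.07,0],"dr":[0,0,0],"hand":-1},{"linear":[-0.04,-0.07,-0.03],"dr":[0,0,0],"hand":-1},{"linear":[-0.04,-0.07,-0.03],"dr":[0,0,0],"hand":-1},{"linear":[-0.04,-0.07,-0.03],"dr":[0,0,0],"hand":-1}]'
python3 - <<'E'
from h import *
go(.5455,.1265,.104,-50);p=bot.get_obs()["eef_pos"]
im=bot.read_camera('side');q=proj("side",p);print(q);x,y=q.astype(int)
f=8;c=cv2.resize(im[y-40:y+30,x-45:x+45],None,fx=f,fy=f,interpolation=3)
for d in(0,.02,.04,.073):
    u=(proj("side",p+[0,0,d])-[x-45,y-40]+.5)*f;cv2.drawMarker(c,tuple(int(v) for v in u),(0,0,255),0,14,1)
cv2.imwrite("pics/s3.png",c)
E
```

```text
t: 5.17
eef_pos: [0.5604, 0.1731, 0.1742]
tool_rot: [0.211, -0.211, 0.675, -0.675]
contact_force: [-0.2, -0.5, 0.4]
gripper_width: -0.003
linear [0.0387 0.0702 0.0299] dr [ 0.05 -5.32  0.  ] pos [0.5604 0.1731 0.1742] yaw -55.32 q1,q7 [ 0.02 -1.58] F [-0.17 -0.47  0.45] w -0.003 t 5.17
[240.8050977  199.48877426]
```

View pics/s3.png

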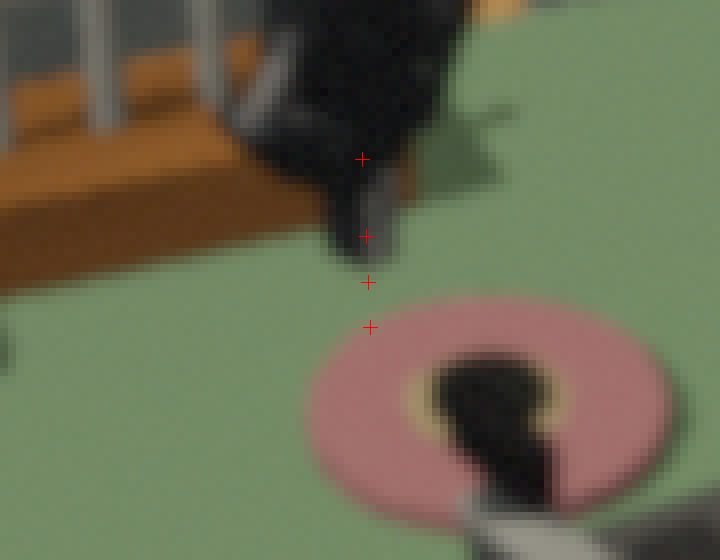

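The tip shows about 29 mm above the stated TCP. That means either a vertical offset or a shift along the line of sight. A gentle touch on the free bench at about (0.52, 0.26) will tell the two apart.

```bash
python3 -m crank '[{"linear":[-0.006,0,-0.035],"dr":[0,0,0],"hand":-1},{"linear":[-0.012,0,-0.07],"dr":[0,0,0],"hand":-1},{"linear":[-0.0165,0.02,-0.094],"dr":[0,0,0],"hand":-1},{"linear":[-0.0165,0.06,-0.094],"dr":[0,0,0],"hand":-1},{"linear":[-0.0165,0.1,-0.094],"dr":[0,0,0],"hand":-1},{"linear":[-0.0165,0.135,-0.094],"dr":[0,0,0],"hand":-1},{"linear":[-0.0165,0.15,-0.094],"dr":[0,0,0],"hand":-1},{"linear":[-0.0165,0.15,-0.094],"dr":[0,0,0],"hand":-1}]'
python3 -m crank '[{"linear":[0,0.005,0],"dr":[0,0,0],"hand":-1},{"linear":[0,0.01,0],"dr":[0,0,0],"hand":-1},{"linear":[0,0.015,0],"dr":[0,0,0],"hand":-1},{"linear":[0,0.018,0],"dr":[0,0,0],"hand":-1},{"linear":[0,0.018,0],"dr":[0,0,0],"hand":-1}]'
python3 -m crank '[{"linear":[0,0.002,0],"dr":[0,0,0],"hand":-1},{"linear":[0,0.004,0],"dr":[0,0,0],"hand":-1},{"linear":[0,0.004,0],"dr":[0,0,0],"hand":-1}]'
```

```text
t: 5.88
eef_pos: [0.519, 0.2545, 0.0201]
tool_rot: [-0.207, 0.212, -0.674, 0.676]
contact_force: [-0.4, 0.0, 0.4]
gripper_width: 0.001
t: 6.3
eef_pos: [0.5218, 0.2575, 0.0064]
tool_rot: [-0.21, 0.21, -0.675, 0.675]
contact_force: [-0.2, 0.7, -0.3]
gripper_width: 0.002
t: 6.55
eef_pos: [0.5215, 0.2576, 0.0022]
tool_rot: [-0.21, 0.21, -0.675, 0.675]
contact_force: [-1.0, 0.4, 0.1]
gripper_width: 0.002
```

```bash
python3 -m crank '[{"linear":[0,0.002,0],"dr":[0,0,0],"hand":-1},{"linear":[0,0.004,0],"dr":[0,0,0],"hand":-1},{"linear":[0,0.006,0],"dr":[0,0,0],"hand":-1},{"linear":[0,0.006,0],"dr":[0,0,0],"hand":-1}]'
python3 - <<'E'
from h import *
go(.5455,.1265,.104,-50);p=bot.get_obs()["eef_pos"]
im=bot.read_camera('side');q=proj("side",p);x,y=q.astype(int)
f=8;c=cv2.resize(im[y-40:y+30,x-45:x+45],None,fx=f,fy=f,interpolation=3)
for d in(0,.02,.04,.073):
    u=(proj("side",p+[0,0,d])-[x-45,y-40]+.5)*f;cv2.drawMarker(c,tuple(int(v) for v in u),(0,0,255),0,14,1)
cv2.imwrite("pics/s4.png",c)
E
```

```text
t: 6.88
eef_pos: [0.5213, 0.2575, -0.0042]
tool_rot: [-0.21, 0.211, -0.675, 0.675]
contact_force: [-0.3, 0.6, -0.2]
gripper_width: 0.002
linear [ 0.0546 -0.1082  0.1216] dr [ 0.   -5.38  0.04] pos [ 0.5213  0.2575 -0.0042] yaw -55.38 q1,q7 [-0.21 -1.9 ] F [-0.33  0.58 -0.16] w 0.002 t 6.88
```

View pics/s4.png

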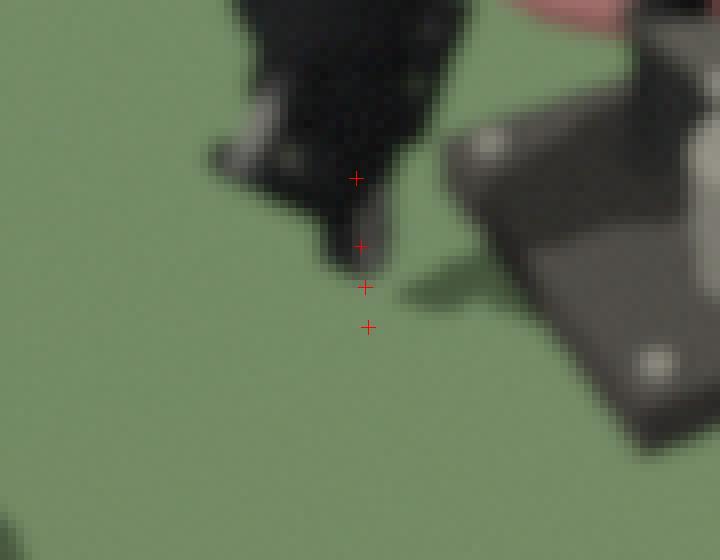

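The TCP reads −4 mm with no contact, and the shadow is detached. So the fingertips really sit about 27 mm above the reported TCP. I'll measure the exact value by touch.

```bash
python3 -m crank '[{"linear":[0,0.005,0],"dr":[0,0,0],"hand":-1},{"linear":[0,0.01,0],"dr":[0,0,0],"hand":-1},{"linear":[0,0.014,0],"dr":[0,0,0],"hand":-1},{"linear":[0,0.014,0],"dr":[0,0,0],"hand":-1}]'
python3 -m crank '[{"linear":[0,0.002,0],"dr":[0,0,0],"hand":-1},{"linear":[0,0.003,0],"dr":[0,0,0],"hand":-1},{"linear":[0,0.003,0],"dr":[0,0,0],"hand":-1}]'
python3 -m crank '[{"linear":[0,0.002,0],"dr":[0,0,0],"hand":-1},{"linear":[0,0.003,0],"dr":[0,0,0],"hand":-1},{"linear":[0,0.003,0],"dr":[0,0,0],"hand":-1}]'
```

```text
t: 7.27
eef_pos: [0.5208, 0.2572, -0.0189]
tool_rot: [-0.21, 0.211, -0.675, 0.675]
contact_force: [-0.1, 0.5, -1.4]
gripper_width: 0.006
t: 7.52
eef_pos: [0.5214, 0.2576, -0.021]
tool_rot: [-0.21, 0.211, -0.675, 0.675]
contact_force: [-0.8, 0.6, 0.0]
gripper_width: 0.001
t: 7.77
eef_pos: [0.5215, 0.2576, -0.0239]
tool_rot: [-0.21, 0.21, -0.675, 0.675]
contact_force: [0.1, -0.4, 0.5]
gripper_width: -0.001
```

```bash
python3 -m crank '[{"linear":[0,0.001,0],"dr":[0,0,0],"hand":-1},{"linear":[0,0.002,0],"dr":[0,0,0],"hand":-1},{"linear":[0,0.002,0],"dr":[0,0,0],"hand":-1}]'
python3 -m crank '[{"linear":[0,0.001,0],"dr":[0,0,0],"hand":-1},{"linear":[0,0.002,0],"dr":[0,0,0],"hand":-1},{"linear":[0,0.002,0],"dr":[0,0,0],"hand":-1}]'
python3 -m crank '[{"linear":[0,0.001,0],"dr":[0,0,0],"hand":-1},{"linear":[0,0.002,0],"dr":[0,0,0],"hand":-1},{"linear":[0,0.002,0],"dr":[0,0,0],"hand":-1}]'
```

```text
t: 8.02
eef_pos: [0.5214, 0.2576, -0.0259]
tool_rot: [-0.21, 0.21, -0.675, 0.675]
contact_force: [-0.1, -0.2, 0.4]
gripper_width: 0.003
t: 8.27
eef_pos: [0.5214, 0.2576, -0.028]
tool_rot: [-0.21, 0.21, -0.675, 0.675]
contact_force: [-0.2, 0.6, -0.2]
gripper_width: -0.001
t: 8.52
eef_pos: [0.5214, 0.2576, -0.0299]
tool_rot: [-0.21, 0.21, -0.675, 0.675]
contact_force: [-0.3, -0.5, 0.1]
gripper_width: -0.001
```

```bash
python3 -m crank '[{"linear":[0,0.001,0],"dr":[0,0,0],"hand":-1},{"linear":[0,0.002,0],"dr":[0,0,0],"hand":-1},{"linear":[0,0.002,0],"dr":[0,0,0],"hand":-1}]'
python3 -m crank '[{"linear":[0,0.001,0],"dr":[0,0,0],"hand":-1},{"linear":[0,0.002,0],"dr":[0,0,0],"hand":-1},{"linear":[0,0.002,0],"dr":[0,0,0],"hand":-1}]'
```

```text
t: 8.77
eef_pos: [0.5216, 0.2577, -0.0303]
tool_rot: [-0.21, 0.21, -0.675, 0.675]
contact_force: [-5.8, -3.0, 14.7]
gripper_width: 0.001
t: 9.02
eef_pos: [0.5216, 0.2576, -0.0304]
tool_rot: [-0.211, 0.21, -0.674, 0.676]
contact_force: [-9.5, -6.8, 34.7]
gripper_width: 0.002
```

Contact at a reported z of −0.0303, so the true tip height is the reported z plus 30 mm. The horizontal position is fine. Now back to the left knob with that correction: grip at a reported z of 0.074.

```bash
python3 -m crank '[{"linear":[0,-0.04,0],"dr":[0,0,0],"hand":-1},{"linear":[0,-0.08,0],"dr":[0,0,0],"hand":-1},{"linear":[0,-0.12,0],"dr":[0,0,0],"hand":0},{"linear":[0,-0.16,0],"dr":[0,7,0],"hand":0.6},{"linear":[0.01,-0.185,0.03],"dr":[0,14,0],"hand":0.6},{"linear":[0.03,-0.185,0.065],"dr":[0,20.7,0],"hand":0.6},{"linear":[0.0546,-0.185,0.1],"dr":[0,20.7,0],"hand":0.6},{"linear":[0.0546,-0.185,0.1216],"dr":[0,20.7,0],"hand":0.6},{"linear":[0.0546,-0.185,0.1216],"dr":[0,20.7,0],"hand":0.6},{"linear":[0.0546,-0.185,0.1216],"dr":[0,20.7,0],"hand":0.6}]' 30
python3 -c "
from h import *
go(.5455,.1265,.074,-76.1)"
```

```text
t: 9.85
eef_pos: [0.5462, 0.1249, 0.1513]
tool_rot: [-0.085, 0.084, -0.702, 0.702]
contact_force: [-0.1, -0.2, 0.2]
gripper_width: 0.796
linear [ 0.0003  0.0773 -0.0018] dr [-0.02 -0.18 -0.02] pos [0.5462 0.1249 0.1513] yaw -76.28 q1,q7 [ 0.03 -1.85] F [-0.12 -0.16  0.19] w 0.796 t 9.85
```

```bash
python3 -m crank '[{"linear":[0,0.03,-0.001],"dr":[0,0,0],"hand":0.6},{"linear":[0,0.06,-0.001],"dr":[0,0,0],"hand":0.6},{"linear":[0,0.077,-0.001],"dr":[0,0,0],"hand":0.6},{"linear":[0,0.077,-0.001],"dr":[0,0,0],"hand":0.3},{"linear":[0,0.077,-0.001],"dr":[0,0,0],"hand":-1},{"linear":[0,0.077,-0.001],"dr":[0,0,0],"hand":-1},{"linear":[0,0.077,-0.001],"dr":[0,0,0],"hand":-1},{"linear":[0,0.077,-0.001],"dr":[0,0,0],"hand":-1},{"linear":[0,0.077,-0.001],"dr":[0,0,0],"hand":-1},{"linear":[0,0.077,-0.001],"dr":[0,0,0],"hand":-1}]' 30
python3 -c "
from h import *
go(.5455,.1265,.074,-76.1)"
```

```text
t: 10.68
eef_pos: [0.5468, 0.1281, 0.0759]
tool_rot: [0.087, -0.085, 0.702, -0.702]
contact_force: [0.2, 0.0, 6.4]
gripper_width: 0.156
linear [0.0017 0.0019 0.0012] dr [ 0.    0.02 -0.19] pos [0.5468 0.1281 0.0759] yaw -76.08 q1,q7 [-0.   -1.91] F [0.17 0.02 6.36] w 0.156 t 10.68
```

Gripped: width 0.156, about 13 mm. Turning counter-clockwise to the stop.

```bash
python3 -m crank '[{"linear":[0,0,0],"dr":[0,-6,0],"hand":-1},{"linear":[0,0,0],"dr":[0,-12,0],"hand":-1},{"linear":[0,0,0],"dr":[0,-18,0],"hand":-1},{"linear":[0,0,0],"dr":[0,-24,0],"hand":-1},{"linear":[0,0,0],"dr":[0,-30,0],"hand":-1},{"linear":[0,0,0],"dr":[0,-36,0],"hand":-1},{"linear":[0,0,0],"dr":[0,-42,0],"hand":-1},{"linear":[0,0,0],"dr":[0,-48,0],"hand":-1},{"linear":[0,0,0],"dr":[0,-54,0],"hand":-1},{"linear":[0,0,0],"dr":[0,-54,0],"hand":-1}]'
python3 -m crank '[{"linear":[0,0,0],"dr":[0,-6,0],"hand":-1},{"linear":[0,0,0],"dr":[0,-12,0],"hand":-1},{"linear":[0,0,0],"dr":[0,-16,0],"hand":-1},{"linear":[0,0,0],"dr":[0,-19,0],"hand":-1},{"linear":[0,0,0],"dr":[0,-21,0],"hand":-1},{"linear":[0,0,0],"dr":[0,-21,0],"hand":-1},{"linear":[0,0,0],"dr":[0,-21,0],"hand":-1}]'
python3 -c "
from h import *
go(.5455,.1265,.15,-3.1);print(bot.get_obs()['torque'])"
```

```text
t: 11.52
eef_pos: [0.546, 0.1289, 0.0759]
tool_rot: [0.398, -0.396, 0.586, -0.585]
contact_force: [-3.3, 1.2, 9.2]
gripper_width: 0.155
t: 12.1
eef_pos: [0.5457, 0.129, 0.0759]
tool_rot: [0.496, -0.494, 0.505, -0.505]
contact_force: [-3.3, 2.2, 9.6]
gripper_width: 0.158
linear [ 0.0024 -0.0741 -0.    ] dr [-0.05  1.92 -0.12] pos [0.5457 0.129  0.0759] yaw -1.18 q1,q7 [ 0.22 -0.77] F [-3.35  2.24  9.62] w 0.158 t 12.1
[ 0.45839446  0.82883312 -0.76264584]
```

Stop reached: torque −0.76 Nm at 88.8°. Release, rise, and go to the right knob.

```bash
python3 -m crank '[{"linear":[0,0,0],"dr":[0,2,0],"hand":0},{"linear":[0,0,0],"dr":[0,2,0],"hand":0.6},{"linear":[0,0,0],"dr":[0,2,0],"hand":0.6},{"linear":[0,-0.03,0],"dr":[0,2,0],"hand":0.6},{"linear":[0,-0.06,0],"dr":[0,2,0],"hand":0.6},{"linear":[0,-0.076,0],"dr":[0,2,0],"hand":0.6},{"linear":[0.04,-0.076,0.005],"dr":[0,9,0],"hand":0.6},{"linear":[0.08,-0.076,0.01],"dr":[0,16,0],"hand":0.6},{"linear":[0.12,-0.076,0.015],"dr":[0,23,0],"hand":0.6},{"linear":[0.161,-0.076,0.022],"dr":[0,30,0],"hand":0.6}]'
python3 -m crank '[{"linear":[0,0,0],"dr":[0,7,0],"hand":0.6},{"linear":[0,0,0],"dr":[0,14,0],"hand":0.6},{"linear":[0,0,0],"dr":[0,21,0],"hand":0.6},{"linear":[0,0,0],"dr":[0,28,0],"hand":0.6},{"linear":[0,0,0],"dr":[0,35,0],"hand":0.6},{"linear":[0,0,0],"dr":[0,42,0],"hand":0.6},{"linear":[0,0,0],"dr":[0,42,0],"hand":0.6},{"linear":[0,0,0],"dr":[0,42,0],"hand":0.6}]'
python3 -c "
from h import *
go(.5643,-.0324,.074,-75.5)"
```

```text
t: 12.93
eef_pos: [0.5641, -0.0355, 0.1507]
tool_rot: [-0.346, 0.346, -0.616, 0.617]
contact_force: [2.2, -0.0, 0.4]
gripper_width: 0.803
t: 13.6
eef_pos: [0.5643, -0.0338, 0.1503]
tool_rot: [-0.106, 0.106, -0.699, 0.699]
contact_force: [0.3, -0.4, -0.1]
gripper_width: 0.8
linear [-0.0004  0.0763 -0.0014] dr [-0.02  2.67  0.01] pos [ 0.5643 -0.0338  0.1503] yaw -72.83 q1,q7 [ 0.34 -1.52] F [ 0.32 -0.44 -0.11] w 0.8 t 13.6
```

```bash
python3 -m crank '[{"linear":[0,0.03,-0.001],"dr":[0,2.7,0],"hand":0.6},{"linear":[0,0.06,-0.001],"dr":[0,2.7,0],"hand":0.6},{"linear":[0,0.075,-0.001],"dr":[0,2.7,0],"hand":0.6},{"linear":[0,0.075,-0.001],"dr":[0,2.7,0],"hand":0.3},{"linear":[0,0.075,-0.001],"dr":[0,2.7,0],"hand":-1},{"linear":[0,0.075,-0.001],"dr":[0,2.7,0],"hand":-1},{"linear":[0,0.075,-0.001],"dr":[0,2.7,0],"hand":-1},{"linear":[0,0.075,-0.001],"dr":[0,2.7,0],"hand":-1},{"linear":[0,0.075,-0.001],"dr":[0,2.7,0],"hand":-1},{"linear":[0,0.075,-0.001],"dr":[0,2.7,0],"hand":-1}]'
python3 -m crank '[{"linear":[0,0,0],"dr":[0,-6,0],"hand":-1},{"linear":[0,0,0],"dr":[0,-12,0],"hand":-1},{"linear":[0,0,0],"dr":[0,-18,0],"hand":-1},{"linear":[0,0,0],"dr":[0,-24,0],"hand":-1},{"linear":[0,0,0],"dr":[0,-30,0],"hand":-1},{"linear":[0,0,0],"dr":[0,-36,0],"hand":-1},{"linear":[0,0,0],"dr":[0,-42,0],"hand":-1},{"linear":[0,0,0],"dr":[0,-48,0],"hand":-1},{"linear":[0,0,0],"dr":[0,-54,0],"hand":-1},{"linear":[0,0,0],"dr":[0,-54,0],"hand":-1}]'
python3 -m crank '[{"linear":[0,0,0],"dr":[0,-6,0],"hand":-1},{"linear":[0,0,0],"dr":[0,-12,0],"hand":-1},{"linear":[0,0,0],"dr":[0,-16,0],"hand":-1},{"linear":[0,0,0],"dr":[0,-19,0],"hand":-1},{"linear":[0,0,0],"dr":[0,-21,0],"hand":-1},{"linear":[0,0,0],"dr":[0,-21,0],"hand":-1},{"linear":[0,0,0],"dr":[0,-21,0],"hand":-1}]'
python3 -c "
from h import *
go(.4712,.1184,.15,0);print(bot.get_obs()['torque'])"
```

```text
t: 14.43
eef_pos: [0.5654, -0.031, 0.077]
tool_rot: [0.089, -0.087, 0.702, -0.701]
contact_force: [-1.5, 4.5, 6.3]
gripper_width: 0.158
t: 15.27
eef_pos: [0.5649, -0.0304, 0.077]
tool_rot: [0.4, -0.398, 0.584, -0.584]
contact_force: [-2.9, 6.5, 7.8]
gripper_width: 0.157
t: 15.85
eef_pos: [0.5646, -0.0303, 0.077]
tool_rot: [0.497, -0.495, 0.504, -0.503]
contact_force: [-3.8, 7.1, 8.6]
gripper_width: 0.157
linear [-0.1475 -0.0727 -0.0955] dr [-0.08 -0.86 -0.18] pos [ 0.5646 -0.0303  0.077 ] yaw -0.86 q1,q7 [ 0.52 -0.49] F [-3.85  7.09  8.65] w 0.157 t 15.85
[ 1.50752696  0.82478231 -1.18592572]
```

Both knobs are at their stops. Release and go above the left bushing with a diagonal jaw (yaw about −40°), clear of the collet and the posts.

```bash
python3 -m crank '[{"linear":[0,0,0],"dr":[0,2,0],"hand":0},{"linear":[0,0,0],"dr":[0,2,0],"hand":0.6},{"linear":[0,0,0],"dr":[0,2,0],"hand":0.6},{"linear":[0,-0.035,0],"dr":[0,2,0],"hand":0.6},{"linear":[0,-0.065,0],"dr":[0,2,0],"hand":0.6},{"linear":[-0.02,-0.073,-0.02],"dr":[0,9,0],"hand":0.6},{"linear":[-0.05,-0.073,-0.04],"dr":[0,16,0],"hand":0.6},{"linear":[-0.08,-0.073,-0.06],"dr":[0,23,0],"hand":0.6},{"linear":[-0.11,-0.073,-0.08],"dr":[0,30,0],"hand":0.6},{"linear":[-0.14,-0.073,-0.0955],"dr":[0,37,0],"hand":0.6}]' 50
python3 -m crank '[{"linear":[0,0,0],"dr":[0,2,0],"hand":0.6},{"linear":[0,0,0],"dr":[0,2,0],"hand":0.6},{"linear":[0,0,0],"dr":[0,2,0],"hand":0.6}]'
python3 - <<'E'
from h import *
go(.4712,.1184,.007,-40)
im=bot.read_camera('side');bot.read_camera('top')
for c in('side','top'):
  for r in bot.place_of(c,'bushing_a_mid')[:3]:print(c,round(r['score'],2),np.round(r['xy'],1),onz(c,r['xy'],.049).round(4))
cv2.imwrite('pics/s5.png',cv2.resize(im[150:280,200:360],None,fx=4.5,fy=4.5,interpolation=3))
E
```

```text
t: 16.68
eef_pos: [0.4692, 0.1089, 0.1486]
tool_rot: [-0.309, 0.309, -0.635, 0.636]
contact_force: [-0.5, 1.2, -1.3]
gripper_width: 0.798
t: 16.93
eef_pos: [0.4709, 0.1078, 0.1485]
tool_rot: [-0.301, 0.301, -0.64, 0.64]
contact_force: [-0.4, -0.2, -0.0]
gripper_width: 0.805
linear [-0.0084  0.1415 -0.0067] dr [-0.07  0.34  0.02] pos [0.4709 0.1078 0.1485] yaw -39.66 q1,q7 [ 0.29 -1.3 ] F [-0.42 -0.18 -0.02] w 0.805 t 16.93
side 0.64 [270.7 249.7] [0.4575 0.1221 0.049 ]
```

View pics/s5.png

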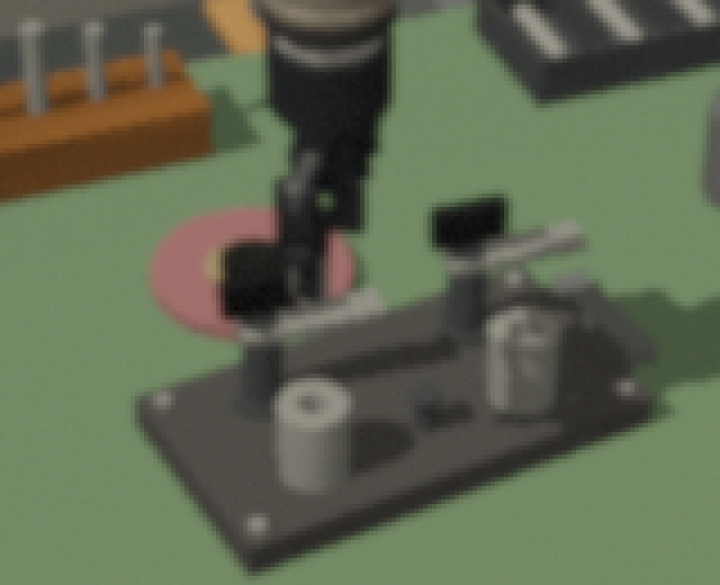

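Both clamps are open and both bushings are in their pockets, the left at (313,430) and the right at (522,360). Descend and grip the left one.

```bash
python3 -m crank '[{"linear":[-0.0084,0.02,-0.0067],"dr":[0,0,0],"hand":0.7},{"linear":[-0.0084,0.045,-0.0067],"dr":[0,0,0],"hand":0.7},{"linear":[-0.0084,0.075,-0.0067],"dr":[0,0,0],"hand":0.7},{"linear":[-0.0084,0.105,-0.0067],"dr":[0,0,0],"hand":0.7},{"linear":[-0.0084,0.13,-0.0067],"dr":[0,0,0],"hand":0.7},{"linear":[-0.0084,0.1415,-0.0067],"dr":[0,0,0],"hand":0.7},{"linear":[-0.0084,0.1415,-0.0067],"dr":[0,0,0],"hand":0.7},{"linear":[-0.0084,0.1415,-0.0067],"dr":[0,0,0],"hand":0.7}]'
python3 -c "
from h import *
go(.4712,.1184,.007,-40)"
```

```text
t: 17.8
eef_pos: [0.471, 0.119, 0.0069]
tool_rot: [0.3, -0.3, 0.64, -0.64]
contact_force: [0.8, -0.1, -0.0]
gripper_width: 0.85
linear [ 0.0003 -0.0001  0.0006] dr [0.03 0.2  0.02] pos [0.471  0.119  0.0069] yaw -39.8 q1,q7 [ 0.12 -1.54] F [ 0.8  -0.13 -0.04] w 0.85 t 17.8
```

Close, and let the grip settle.

```bash
python3 -m crank '[{"linear":[0,0,0],"dr":[0,0,0],"hand":0.3},{"linear":[0,0,0],"dr":[0,0,0],"hand":0.15},{"linear":[0,0,0],"dr":[0,0,0],"hand":-1},{"linear":[0,0,0],"dr":[0,0,0],"hand":-1},{"linear":[0,0,0],"dr":[0,0,0],"hand":-1},{"linear":[0,0,0],"dr":[0,0,0],"hand":-1},{"linear":[0,0,0],"dr":[0,0,0],"hand":-1}]' 60
python3 -c "
from h import *
go(.4712,.1184,.007,-40)"
python3 -m crank '[{"linear":[0,-0.006,0],"dr":[0,0,0],"hand":-1},{"linear":[0,-0.012,0],"dr":[0,0,0],"hand":-1},{"linear":[0,-0.02,0],"dr":[0,0,0],"hand":-1},{"linear":[0,-0.03,0],"dr":[0,0,0],"hand":-1},{"linear":[0,-0.04,0],"dr":[0,0,0],"hand":-1},{"linear":[0,-0.05,0],"dr":[0,0,0],"hand":-1},{"linear":[0,-0.05,0],"dr":[0,0,0],"hand":-1},{"linear":[0,-0.05,0],"dr":[0,0,0],"hand":-1},{"linear":[0,-0.05,0],"dr":[0,0,0],"hand":-1},{"linear":[0,-0.05,0],"dr":[0,0,0],"hand":-1}]'
python3 -m crank '[{"linear":[0,0,0],"dr":[0,0,0],"hand":-1},{"linear":[0,0,0],"dr":[0,0,0],"hand":-1},{"linear":[0,0,0],"dr":[0,0,0],"hand":-1}]'
python3 -m crank '[{"linear":[0,0,0],"dr":[0,0,0],"hand":-1},{"linear":[0,0,0],"dr":[0,0,0],"hand":-1},{"linear":[0,0,0],"dr":[0,0,0],"hand":-1}]'
python3 - <<'E'
from h import *
go(.4712,.1184,.007,-40)
bot.read_camera('side')
for r in bot.place_of('side','bushing_a_mid')[:3]:print(round(r['score'],2),np.round(r['xy'],1))
for z in(.049,.099):print(z,proj('side',[.471,.1185,z]))
print(bot.get_obs()['contact_force'],bot.get_obs()['joint_torque'])
E
```

```text
t: 18.38
eef_pos: [0.472, 0.1195, 0.0085]
tool_rot: [-0.301, 0.299, -0.64, 0.641]
contact_force: [-1.1, -0.5, 6.5]
gripper_width: 0.545
linear [0.0014 0.0015 0.    ] dr [-0.12  0.19 -0.13] pos [0.472  0.1195 0.0085] yaw -39.81 q1,q7 [ 0.12 -1.54] F [-1.08 -0.46  6.49] w 0.545 t 18.38
t: 19.22
eef_pos: [0.4703, 0.1189, 0.0563]
tool_rot: [0.3, -0.3, 0.64, -0.64]
contact_force: [-0.4, -0.5, -2.9]
gripper_width: 0.542
t: 19.47
eef_pos: [0.4705, 0.1192, 0.0564]
tool_rot: [0.3, -0.3, 0.64, -0.64]
contact_force: [0.3, 0.5, -3.5]
gripper_width: 0.547
t: 19.72
eef_pos: [0.4707, 0.1192, 0.0567]
tool_rot: [0.3, -0.3, 0.64, -0.64]
contact_force: [-0.8, 0.1, -3.4]
gripper_width: 0.541
linear [0.0003 0.0497 0.0009] dr [0.   0.22 0.  ] pos [0.4707 0.1192 0.0567] yaw -39.78 q1,q7 [ 0.18 -1.46] F [-0.84  0.06 -3.41] w 0.541 t 19.72
0.77 [271.1 235.6]
0.049 [270.13467947 246.56777852]
0.099 [270.0169456  233.42032303]
[-0.38851103 -0.68324279 -4.03452671] [-1.07671894e-02 -4.56104493e+01 -6.91517964e+00 -2.01834923e+01
  9.72623384e-03  1.80090461e-03 -7.28345844e-05]
```

The left one is lifted about 49 mm and weighs about 3.5 N, which is light. Set it back.

```bash
python3 -m crank '[{"linear":[0,0.01,0],"dr":[0,0,0],"hand":-1},{"linear":[0,0.02,0],"dr":[0,0,0],"hand":-1},{"linear":[0,0.03,0],"dr":[0,0,0],"hand":-1},{"linear":[0,0.038,0],"dr":[0,0,0],"hand":-1},{"linear":[0,0.043,0],"dr":[0,0,0],"hand":-1},{"linear":[0,0.046,0],"dr":[0,0,0],"hand":-1},{"linear":[0,0.048,0],"dr":[0,0,0],"hand":-1},{"linear":[0,0.05,0],"dr":[0,0,0],"hand":-1},{"linear":[0,0.05,0],"dr":[0,0,0],"hand":-1},{"linear":[0,0.05,0],"dr":[0,0,0],"hand":-1}]'
python3 -c "
from h import *
go(.4712,.1184,.007,-40)"
```

```text
t: 20.65
eef_pos: [0.4703, 0.119, 0.0085]
tool_rot: [-0.3, 0.3, -0.64, 0.641]
contact_force: [-8.8, -3.7, 22.7]
gripper_width: 0.546
linear [-0.0001  0.0015  0.0011] dr [-0.08  0.23  0.1 ] pos [0.4703 0.119  0.0085] yaw -39.77 q1,q7 [ 0.12 -1.54] F [-8.83 -3.65 22.66] w 0.546 t 20.65
```

It's seated: same height as at the grasp. Release, rise, and go over the right pocket.

```bash
python3 -m crank '[{"linear":[0,-0.0015,0],"dr":[0,0,0],"hand":0.3},{"linear":[0,-0.0015,0],"dr":[0,0,0],"hand":0.5},{"linear":[0,-0.0015,0],"dr":[0,0,0],"hand":0.7},{"linear":[0,-0.0015,0],"dr":[0,0,0],"hand":0.7},{"linear":[0,-0.0015,0],"dr":[0,0,0],"hand":0.7},{"linear":[0,-0.03,0],"dr":[0,0,0],"hand":0.7},{"linear":[0,-0.06,0],"dr":[0,0,0],"hand":0.7},{"linear":[0,-0.095,0],"dr":[0,0,0],"hand":0.7},{"linear":[0,-0.12,0],"dr":[0,0,0],"hand":0.7},{"linear":[0.01,-0.13,0.01],"dr":[0,0,0],"hand":0.7}]'
python3 -m crank '[{"linear":[0.02,0,0.021],"dr":[0,0,0],"hand":0.7},{"linear":[0.045,0,0.047],"dr":[0,0,0],"hand":0.7},{"linear":[0.07,0,0.075],"dr":[0,0,0],"hand":0.7},{"linear":[0.09,0,0.095],"dr":[0,0,0],"hand":0.7},{"linear":[0.1,0,0.106],"dr":[0,0,0],"hand":0.7},{"linear":[0.1,0,0.106],"dr":[0,0,0],"hand":0.7},{"linear":[0.1,0,0.106],"dr":[0,0,0],"hand":0.7}]'
python3 - <<'E'
from h import *
go(.4896,-.04,.007,-40)
im=bot.read_camera('side')
for r in bot.place_of('side','bushing_a_mid')[:3]:print(round(r['score'],2),np.round(r['xy'],1))
for P in([.471,.1185,.049],[.4896,-.04,.049]):print(proj('side',P))
s0=cv2.imread('pics/side0.png')
for n,i in(('0',s0),('now',im)):
  pass
cv2.imwrite('pics/s6.png',cv2.resize(im[150:280,200:360],None,fx=4.5,fy=4.5,interpolation=3))
E
```

```text
t: 21.48
eef_pos: [0.4738, 0.1086, 0.1406]
tool_rot: [0.304, -0.299, 0.64, -0.64]
contact_force: [0.9, 0.4, 0.8]
gripper_width: 0.849
t: 22.07
eef_pos: [0.4894, -0.0402, 0.1366]
tool_rot: [0.299, -0.299, 0.641, -0.64]
contact_force: [0.6, 0.8, -0.6]
gripper_width: 0.854
linear [-3.000e-04  1.296e-01  1.000e-04] dr [ 0.02  0.1  -0.  ] pos [ 0.4894 -0.0402  0.1366] yaw -39.9 q1,q7 [ 0.54 -1.  ] F [ 0.61  0.82 -0.6 ] w 0.854 t 22.07
0.73 [332.8 222.9]
0.19 [150.  272.8]
[270.13467947 246.56777852]
[316.26314101 229.87710016]
```

View pics/s6.png

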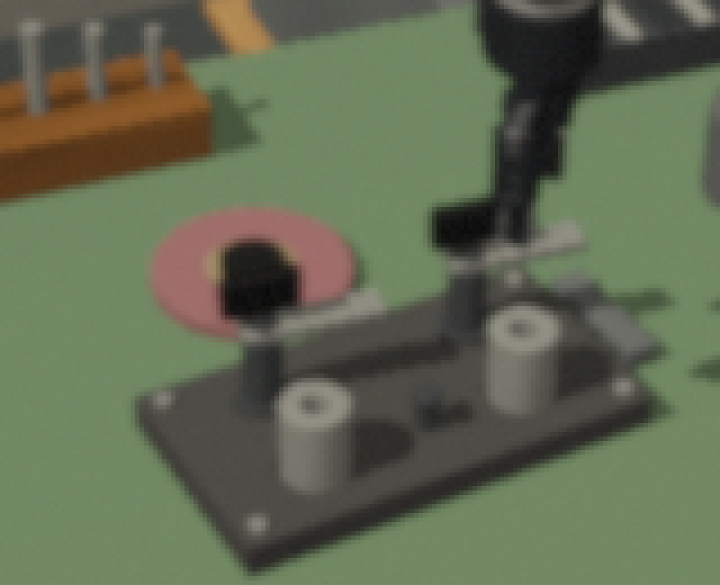

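The left bushing stands at (313,435), as before; the right one is free at (522,360). Descend and grip the right one.

```bash
python3 -m crank '[{"linear":[0,0.03,0],"dr":[0,0,0],"hand":0.7},{"linear":[0,0.06,0],"dr":[0,0,0],"hand":0.7},{"linear":[0,0.09,0],"dr":[0,0,0],"hand":0.7},{"linear":[0,0.115,0],"dr":[0,0,0],"hand":0.7},{"linear":[0,0.13,0],"dr":[0,0,0],"hand":0.7},{"linear":[0,0.13,0],"dr":[0,0,0],"hand":0.7},{"linear":[0,0.13,0],"dr":[0,0,0],"hand":0.7}]'
python3 -m crank '[{"linear":[0,0,0],"dr":[0,0,0],"hand":0.3},{"linear":[0,0,0],"dr":[0,0,0],"hand":0.15},{"linear":[0,0,0],"dr":[0,0,0],"hand":-1},{"linear":[0,0,0],"dr":[0,0,0],"hand":-1},{"linear":[0,0,0],"dr":[0,0,0],"hand":-1},{"linear":[0,0,0],"dr":[0,0,0],"hand":-1},{"linear":[0,0,0],"dr":[0,0,0],"hand":-1}]' 60
python3 -c "
from h import *
go(.4896,-.04,.007,-40)"
```

```text
t: 22.75
eef_pos: [0.4891, -0.0379, 0.0065]
tool_rot: [0.301, -0.301, 0.64, -0.639]
contact_force: [-0.7, -0.2, 0.4]
gripper_width: 0.849
t: 23.33
eef_pos: [0.4905, -0.039, 0.0085]
tool_rot: [-0.301, 0.299, -0.64, 0.641]
contact_force: [-1.5, 1.5, 7.3]
gripper_width: 0.557
linear [ 0.0014  0.0015 -0.0001] dr [-0.11  0.25 -0.09] pos [ 0.4905 -0.039   0.0085] yaw -39.75 q1,q7 [ 0.42 -1.18] F [-1.52  1.49  7.29] w 0.557 t 23.33
```

```bash
python3 -m crank '[{"linear":[0,-0.006,0],"dr":[0,0,0],"hand":-1},{"linear":[0,-0.012,0],"dr":[0,0,0],"hand":-1},{"linear":[0,-0.02,0],"dr":[0,0,0],"hand":-1},{"linear":[0,-0.03,0],"dr":[0,0,0],"hand":-1},{"linear":[0,-0.04,0],"dr":[0,0,0],"hand":-1},{"linear":[0,-0.05,0],"dr":[0,0,0],"hand":-1},{"linear":[0,-0.05,0],"dr":[0,0,0],"hand":-1},{"linear":[0,-0.05,0],"dr":[0,0,0],"hand":-1},{"linear":[0,-0.05,0],"dr":[0,0,0],"hand":-1},{"linear":[0,-0.05,0],"dr":[0,0,0],"hand":-1}]'
python3 -m crank '[{"linear":[0,0,0],"dr":[0,0,0],"hand":-1},{"linear":[0,0,0],"dr":[0,0,0],"hand":-1},{"linear":[0,0,0],"dr":[0,0,0],"hand":-1}]'
python3 -m crank '[{"linear":[0,0,0],"dr":[0,0,0],"hand":-1},{"linear":[0,0,0],"dr":[0,0,0],"hand":-1},{"linear":[0,0,0],"dr":[0,0,0],"hand":-1}]'
python3 -c "
from h import *
go(.5545,-.3530,.141,-40)"
```

```text
t: 24.17
eef_pos: [0.489, -0.0397, 0.0563]
tool_rot: [0.3, -0.3, 0.64, -0.64]
contact_force: [0.3, 0.2, -6.0]
gripper_width: 0.553
t: 24.42
eef_pos: [0.4893, -0.0395, 0.0564]
tool_rot: [0.3, -0.3, 0.64, -0.64]
contact_force: [-0.2, -0.4, -6.6]
gripper_width: 0.553
t: 24.67
eef_pos: [0.4895, -0.0396, 0.0567]
tool_rot: [0.3, -0.3, 0.64, -0.64]
contact_force: [0.1, -0.5, -7.6]
gripper_width: 0.555
linear [ 0.1993 -0.0843  0.2505] dr [0.01 0.22 0.  ] pos [ 0.4895 -0.0396  0.0567] yaw -39.78 q1,q7 [ 0.47 -1.11] F [ 0.15 -0.53 -7.57] w 0.555 t 24.67
```

The right one weighs about 6.7 N against 3.5 N for the left, so the right is heavier. The bushing's underside is the reported z plus 10.5 mm, so the target z is 0.128. Carry it high to the arbor, and re-measure the arbor while it can still be seen.

```bash
python3 -m crank '[{"linear":[0,-0.025,0],"dr":[0,0,0],"hand":-1},{"linear":[0,-0.05,0],"dr":[0,0,0],"hand":-1},{"linear":[0,-0.075,0],"dr":[0,0,0],"hand":-1},{"linear":[0.01,-0.1,0.0125],"dr":[0,0,0],"hand":-1},{"linear":[0.03,-0.1,0.0375],"dr":[0,0,0],"hand":-1},{"linear":[0.05,-0.1,0.0625],"dr":[0,0,0],"hand":-1},{"linear":[0.07,-0.1,0.0875],"dr":[0,0,0],"hand":-1},{"linear":[0.08,-0.1,0.1],"dr":[0,0,0],"hand":-1},{"linear":[0.08,-0.1,0.1],"dr":[0,0,0],"hand":-1},{"linear":[0.08,-0.1,0.1],"dr":[0,0,0],"hand":-1}]'
python3 - <<'E'
from h import *
rs={}
from scipy.optimize import least_squares
for k in range(2):
  for c in('top','side'):
    im=bot.read_camera(c)
    for r in bot.place_of(c,'arbor_tip'):
      u=np.array(r['xy'])
      if np.linalg.norm(u-proj(c,[.555,-.354,.108]))<10:print(c,round(r['score'],2),u.round(1),onz(c,u,.108)[:2].round(4))
    for r in bot.cut_out(c,'arbor_tip'):
      m=r['pixels'];e=np.array(r['extent'])
      if m.sum() and np.linalg.norm(np.argwhere(m).mean(0)[::-1]-proj(c,[.555,-.354,.03]))<20: print(c,'cut',round(r['score'],2),e.round(1))
a=cv2.imread('pics/top0.png');d=cv2.cvtColor(a[185:225,360:410],cv2.COLOR_BGR2GRAY)
# dark foot: centroid of dark (non green) pixels
hsv=cv2.cvtColor(a,cv2.COLOR_BGR2HSV);m=((hsv[...,1]<60)&(hsv[...,2]<95)).astype(np.uint8);m[:, :364]=0;m[:,405:]=0;m[:186]=0;m[224:]=0
ys,xs=np.nonzero(m);print('foot ext',xs.min(),xs.max(),ys.min(),ys.max(),[onz('top',((xs.min()+xs.max())/2,(ys.min()+ys.max())/2),z)[:2].round(4) for z in(0.006,.012)])
go(.5550,-.3540,.128,-40)
E
```

```text
t: 25.5
eef_pos: [0.5147, -0.1661, 0.1563]
tool_rot: [0.299, -0.299, 0.641, -0.64]
contact_force: [-0.2, 0.4, -5.8]
gripper_width: 0.55
top 0.52 [391.4 199.2] [ 0.5589 -0.3594]
top cut 0.63 [382.4 190.8 396.6 218.6]
side cut 0.76 [378.  181.1 405.2 215.6]
top 0.66 [390.3 201.2] [ 0.553  -0.3558]
top cut 0.73 [380.9 191.2 396.8 219.4]
side 0.82 [391.  180.1] [ 0.5649 -0.3432]
side cut 0.97 [378.6 181.7 404.4 215.5]
foot ext 368 403 190 218 [array([ 0.5553, -0.368 ]), array([ 0.5547, -0.3664])]
linear [0.1199 0.0288 0.1515] dr [-0.    0.24  0.  ] pos [ 0.5152 -0.1649  0.1568] yaw -39.76 q1,q7 [ 0.72 -0.75] F [ 0.19  0.88 -6.23] w 0.555 t 26.1
```

The foot centre comes out at about (0.555, −0.357) and the tip at about (0.555, −0.355), so I aim at (0.555, −0.3555).

```bash
python3 -m crank '[{"linear":[0.02,0,0.025],"dr":[0,0,0],"hand":-1},{"linear":[0.04,0,0.05],"dr":[0,0,0],"hand":-1},{"linear":[0.06,0,0.075],"dr":[0,0,0],"hand":-1},{"linear":[0.08,0,0.1],"dr":[0,0,0],"hand":-1},{"linear":[0.1,0,0.125],"dr":[0,0,0],"hand":-1},{"linear":[0.115,0,0.145],"dr":[0,0,0],"hand":-1},{"linear":[0.121,0,0.1525],"dr":[0,0,0],"hand":-1},{"linear":[0.121,0.015,0.1525],"dr":[0,0,0],"hand":-1},{"linear":[0.121,0.025,0.1525],"dr":[0,0,0],"hand":-1},{"linear":[0.121,0.028,0.1525],"dr":[0,0,0],"hand":-1}]'
python3 -m crank '[{"linear":[0,0,0],"dr":[0,0,0],"hand":-1},{"linear":[0,0,0],"dr":[0,0,0],"hand":-1},{"linear":[0,0,0],"dr":[0,0,0],"hand":-1},{"linear":[0,0,0],"dr":[0,0,0],"hand":-1}]'
python3 - <<'E'
from h import *
go(.555,-.3555,.128,-40)
p=bot.get_obs()['eef_pos']
im=bot.read_camera('side');t=bot.read_camera('top')
for c in('side','top'):
  for n in('arbor_tip','bushing_a_mid'):
    for r in bot.place_of(c,n)[:4]:print(c,n,round(r['score'],2),np.round(r['xy'],1))
  print(proj(c,[.555,-.3555,.108]),proj(c,[.555,-.3555,.1685]))
A=cv2.resize(im[110:240,340:440],None,fx=4,fy=4,interpolation=3);B=cv2.resize(t[145:275,330:430],None,fx=4,fy=4,interpolation=3)
u=(proj('side',[.555,-.3555,.108])-[340,110]+.5)*4;cv2.drawMarker(A,tuple(int(v) for v in u),(0,0,255),0,12,1)
cv2.imwrite('pics/f.png',np.hstack([A,B]))
E
```

```text
t: 26.93
eef_pos: [0.5534, -0.3542, 0.1262]
tool_rot: [0.3, -0.301, 0.642, -0.639]
contact_force: [-0.4, -0.0, -6.8]
gripper_width: 0.55
t: 27.27
eef_pos: [0.5555, -0.3554, 0.1296]
tool_rot: [-0.301, 0.3, -0.64, 0.641]
contact_force: [1.1, 0.2, -6.9]
gripper_width: 0.555
linear [ 0.0004  0.0016 -0.0004] dr [-0.07  0.25 -0.01] pos [ 0.5555 -0.3554  0.1296] yaw -39.75 q1,q7 [ 0.86 -0.49] F [ 1.14  0.16 -6.93] w 0.555 t 27.27
side arbor_tip 0.8 [380.2 219.5]
side arbor_tip 0.78 [397.4 179.2]
side arbor_tip 0.6 [402.7 205.9]
side arbor_tip 0.53 [395.7 151.4]
side bushing_a_mid 0.62 [271.5 248.5]
[395.84687357 180.88300569] [398.33935968 165.19026443]
top arbor_tip 0.98 [389.1 199.8]
top arbor_tip 0.94 [383.6 244.7]
top arbor_tip 0.91 [339.8 256.7]
top arbor_tip 0.82 [423.5 246.1]
top bushing_a_mid 0.65 [230.4 236.4]
[390.15052725 200.53342705] [395.86419893 198.07813017]
```

View pics/f.png

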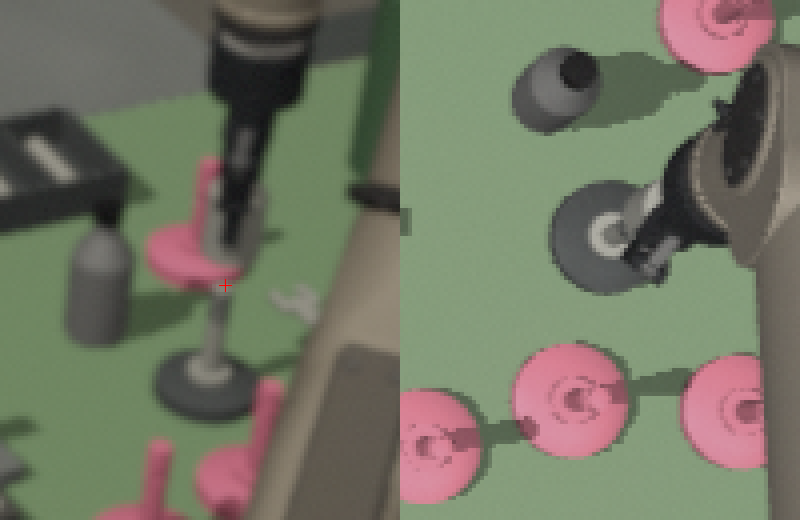

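The side view shows the bushing centred over the steel arbor with a clear gap under it: bushing axis at about (234,225), predicted (233,221), tip at (225,285). Settle and hand in.

```bash
python3 -m crank '[{"linear":[0,0,0],"dr":[0,0,0],"hand":-1},{"linear":[0,0,0],"dr":[0,0,0],"hand":-1},{"linear":[0,0,0],"dr":[0,0,0],"hand":-1},{"linear":[0,0,0],"dr":[0,0,0],"hand":-1}]'
python3 -c "
from station import bot
print(abs(bot.get_obs()['joint_vel']).max());print(bot.hand_in())"
```

```text
t: 27.9
eef_pos: [0.5549, -0.3556, 0.1287]
tool_rot: [0.3, -0.3, 0.64, -0.64]
contact_force: [0.1, -0.7, -5.5]
gripper_width: 0.554
0.0011240890944706262
the job is handed in; nothing more can be done
None
```

The job is handed in at 27.9 s. By my own checks every step was met, but the interface gives no verdict.

- **Clamps:** I turned both knobs counter-clockwise until the wrist torque showed the stops (about −0.8 and −1.2 Nm). A later picture shows both arms clear of the bushings.
- **Weighing:** The left bushing read about 3.5 N and the right one about 6.7 N, so the right one is the heavier. I lifted each about 48 mm. The left one went back into its pocket at the same height and looks unmoved in the picture.
- **Final pose:** The heavier bushing is held still over the one non-pink arbor at about (0.555, −0.356), with its underside about 31 mm above the tip. The last views show it centred with a clear gap. The pink look-alikes stayed untouched.

**What failed or disagreed:**
- **Fingertip height:** My first grip on the left knob closed on nothing. A bench touch showed the real fingertips are 30 mm above the reported tool position, so I corrected every later height for that. That touch pressed the bench with about 35 N.
- **Arbor position:** The arbor estimates differed by about 1 cm between the cameras. I aimed by the top view, and the predicted axis agrees with the last side picture.
- **Bystanders:** I didn't measure them at the end. None looked disturbed in the pictures I viewed, and I felt no unexpected contact.

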